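# Close the steam vents of the meal-prep containers

### The arm

A 6-joint arm with a two-finger parallel gripper is mounted at the origin on the work surface. World frame = base frame: x ahead of the robot, y to its left, z up, the work surface at z = 0. Lengths are in m, angles in rad, forces in N, time in s.
With the tool pointing down it reaches from about 0.275 to 1 m from the base axis. Payload 8.4 kg.
Tool frame: the origin (TCP) lies on the centre line of the jaws, within the pads' length; the fingertips stand 17 mm ahead of it and the grasp point (between the pads) lies 2 mm behind it (bot.tcp_to_tips is the z of the fingertips in the tool frame, in m); z points along the fingers, y is the line along which they close (so a half turn about z gives the same grasp; the last joint's range is limited). The gripper opens to 85 mm and grips with 20 to 120 N. Pads are 22 mm wide; open, the fingers measure 114 mm over their backs; the gripper's body (76 mm by 85 mm) begins 54 mm behind the grasp point. The pads swing forward as they close: fully open they stand 13 mm farther back than shut.
Start: joints at [-1.216, 0.353, 1.633, -0, 1.155, -0.002], TCP at [0.218, -0.586, 0.248] pointing down, gripper open.
Joint ranges: [-2.63, 2.63], [-0.92, 2.1], [0.06, 2.66], [-1.3, 4.44], [0, 2.69], [-3.02, 3.02]. Speed limits (rad/s): [2.22, 2.22, 2.79, 3.14, 3.14, 3.14].

### API

Orientations are given as a unit quaternion [x, y, z, w].
In Python, from workcell import bot, hand, kinematics, get_obs, vision, hand_in gives the robot as it stands. The module is installed in compiled form; this text tells all that it offers. Calls block until the motion is done:
- bot.reach(position, orientation): joint-space move of the TCP to a pose.
- bot.servo_line(position, ori=None, velocity=0.15): straight line of the TCP; ori=None keeps the orientation; velocity is the mean speed in m/s.
- bot.goto_joints(angles): joint-space move.
- hand.move_gripper(opening, strength=None): finger opening in m; strength is the grip in N (None keeps the last); returns when the fingers have stopped.
- bot.dwell(seconds).
- kinematics.solve_ik(position, orientation): joint angles nearest the present ones, or None.
- get_obs(): the state.
- vision.read_camera(name): name is "scene" or "top" or "wrist"; returns a dict with "frame" (480x640x3 uint8, red, green, blue), "intrinsics" (3x3 intrinsics, pixels), "dist" ([k1, k2, p1, p2, k3] as OpenCV has them; the pictures are not rectified), "view" (4x4, takes a point from world to camera coordinates). Camera axes: x right, y down, z forward; pixel columns grow to the right and rows downward; lengths in m; the calibration is good to about 2 mm. A picture is of the moment at which its call begins. There is no depth.
A pose or a line that the arm cannot do raises bot.IKError and nothing moves.
- hand_in(): hands the job in; it is judged then, once.
The state is a dict: "time_s": time; "joint_pos": joint angles; "joint_vel": joint speeds; "joint_efforts": joint torques, N m; "position": TCP position; "orientation": TCP orientation; "wrist_force": force on the tool from outside, world axes, zero at the start; "ft_torque": the same for the moment, N m; "gripper_width": finger opening in m; "grip_force": force on a finger pad.
Only numpy, scipy, OpenCV 4.12 (cv2) and the standard library are available. Lean on these libraries where they do the work, as an engineer would, in place of code of your own. Each camera call takes 0.05 s, during which the arm holds its last target. There are 200 camera calls.

### The job

The lunch portions on the tray have cooled, so close the grey steam vents in the three white lids: with a fingertip gently press each vent plug all the way down, first on the narrowest container, then on the middle one, then on the widest. Only touch the plugs: do not lift, tip or shove the containers, and leave the sauce cup, bowl and spice jar where they are.

Things in the scene. Friction and masses are not known exactly. Their poses are not given: they have to be found in the camera images.
- tray: blue metal baking tray, 300 x 460 mm, low 18 mm rim, fixed to the counter; the three containers stand on its floor. Origin: centre of its underside
- small: the narrowest container: round clear glass with a white lid 84 mm in diameter; the flat top of the lid is 66 mm above the underside (a rounded ridge 3 mm high runs round its edge). Stands loose on the tray. Origin: centre of its underside, z up
- small_vent_top (a point): centre of the top face of the vent plug of the narrowest container: a grey round plug 28 mm in diameter that stands up out of the lid, 8 mm from the lid's centre (along +x of the container). Its top is 16 mm above the lid's flat top when fully open and 8 mm when fully down. This point moves with the plug
- small_vent (a joint): how far that plug is pressed down, in m: 0 fully open, 0.008 fully down; it starts at 0 to 0.0015. It slides straight down under a steady push of about 4 N and stays where it is left; 0.006 or more is closed. The soft lid under the plug gives springily as well, about 1.3 mm at 4 N and up to 6 mm at 18 N, and comes back when let go; so a push that stops at 6 to 12 N ends on a cushion with the plug fully down. A push of over 30 N on a container is too rough
- medium: the middle container: round clear glass with a white lid 110 mm in diameter; the flat top of the lid is 58 mm above the underside (a rounded ridge 3 mm high runs round its edge). Stands loose on the tray. Origin: centre of its underside, z up
- medium_vent_top (a point): centre of the top face of the vent plug of the middle container: a grey round plug 28 mm in diameter that stands up out of the lid, 20 mm from the lid's centre (along +x of the container). Its top is 16 mm above the lid's flat top when fully open and 8 mm when fully down. This point moves with the plug
- medium_vent (a joint): how far that plug is pressed down, in m: 0 fully open, 0.008 fully down; it starts at 0 to 0.0015. It slides straight down under a steady push of about 4 N and stays where it is left; 0.006 or more is closed. The soft lid under the plug gives springily as well, about 1.3 mm at 4 N and up to 6 mm at 18 N, and comes back when let go; so a push that stops at 6 to 12 N ends on a cushion with the plug fully down. A push of over 30 N on a container is too rough
- large: the widest container: round clear glass with a white lid 140 mm in diameter; the flat top of the lid is 74 mm above the underside (a rounded ridge 3 mm high runs round its edge). Stands loose on the tray. Origin: centre of its underside, z up
- large_vent_top (a point): centre of the top face of the vent plug of the widest container: a grey round plug 28 mm in diameter that stands up out of the lid, 34 mm from the lid's centre (along +x of the container). Its top is 16 mm above the lid's flat top when fully open and 8 mm when fully down. This point moves with the plug
- large_vent (a joint): how far that plug is pressed down, in m: 0 fully open, 0.008 fully down; it starts at 0 to 0.0015. It slides straight down under a steady push of about 4 N and stays where it is left; 0.006 or more is closed. The soft lid under the plug gives springily as well, about 1.3 mm at 4 N and up to 6 mm at 18 N, and comes back when let go; so a push that stops at 6 to 12 N ends on a cushion with the plug fully down. A push of over 30 N on a container is too rough
- sauce_cup: little lidded clear sauce cup, 52 mm wide and 35 mm high, on the tray. Leave it alone. Origin: centre of its underside
- bowl: empty white ceramic bowl, 116 mm across and 62 mm high, on the counter left of the tray. Leave it alone. Origin: centre of its underside
- spice_jar: jar with a steel cap, 46 mm across and 85 mm high, on the counter right of the tray. Leave it alone. Origin: centre of its underside
Things that resemble listed ones, but are neither listed nor needed, are in the scene too. Leave any black, blue or green look-alike of the small alone.

How it is judged:
By the outcome, as a careful person would: the job done as asked, in the order asked, and still so for the second after the job is handed in, with the robot touching nothing.
It also fails if it takes over 45 s, if anything falls off the work surface, if the arm or the gripper's body presses on something with over 40 N, if the wrist force passes 120 N, or if a joint passes its speed limit or range.

## Working session

There is one attempt and no reset: what is moved stays moved. The work goes in short steps, each a Python script; the robot and the scene stay as the last script left them, time stands still between calls to the robot, and variables do not carry over. Pictures are saved under pics/ and viewed, at most 10 in all, crops included, and the job is handed in when it is done.

```bash
mkdir -p pics; python3 - <<'E'
from workcell import vision,get_obs
import cv2,numpy as np,pickle
d={}
for n in("scene","top"):
    r=vision.read_camera(n);d[n]=r
    cv2.imwrite(f"pics/{n}0.png",r["frame"][:,:,::-1]);V=np.array(r["view"]);print(n,-V[:3,:3].T@V[:3,3],np.round(r["intrinsics"],1).tolist(),r["dist"])
pickle.dump(d,open("d0.pkl","wb"));o=get_obs();print(o["time_s"],o["wrist_force"],o["orientation"])
E
```

```text
scene [1.23576532 0.76480615 0.78683261] [[502.0, 0.0, 314.9], [0.0, 502.0, 245.5], [0.0, 0.0, 1.0]] [-0.05441405  0.          0.          0.          0.        ]
top [0.22415094 0.02688344 1.39459509] [[624.8, 0.0, 320.7], [0.0, 624.8, 243.3], [0.0, 0.0, 1.0]] [0.0350169 0.        0.        0.        0.       ]
0.1 [-0.14092001 -0.23319585 -0.15822161] [ 9.84127948e-01  1.77459264e-01 -1.27690294e-04 -6.13236482e-04]
```

View pics/scene0.png

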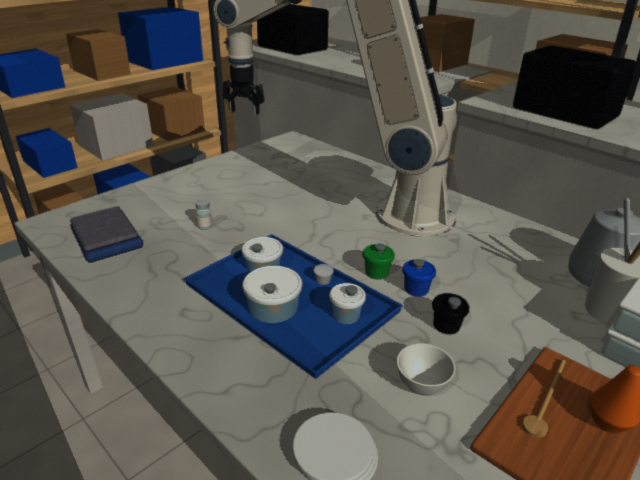

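View pics/top0.png

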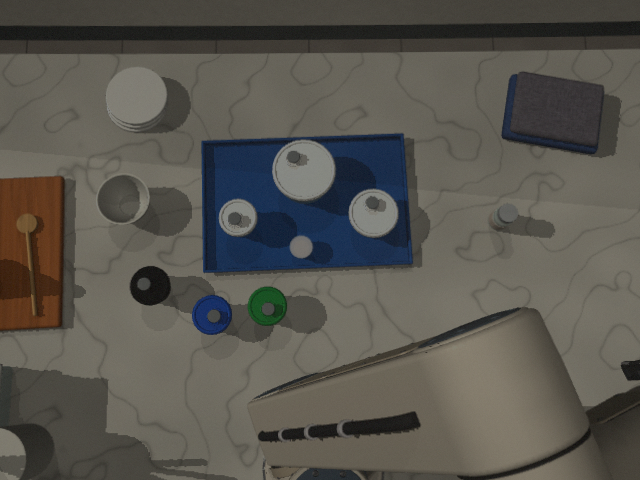

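The narrowest white lid is at top (238,217) and scene (348,300). Its look-alikes in the top view are black (150,286), blue (212,315) and green (267,306), and the sauce cup is at (301,247). The medium lid is at (373,213) and the large one at (304,170). By the description I choose the white one on the tray, and I'll check it in a close crop.

```bash
cat > h.py <<'E'
import cv2,numpy as np,pickle
def ray(r,uv):
    K=np.array(r["intrinsics"]);V=np.array(r["view"])
    p=cv2.undistortPoints(np.array([[uv]],float),K,np.array(r["dist"]))[0,0]
    d=V[:3,:3].T@np.r_[p,1];return -V[:3,:3].T@V[:3,3],d/np.linalg.norm(d)
def plane(r,uv,z):
    c,d=ray(r,uv);return c+d*(z-c[2])/d[2]
def tri(obs):
    A=np.zeros((3,3));b=np.zeros(3);L=[ray(*o) for o in obs]
    for c,d in L: P=np.eye(3)-np.outer(d,d);A+=P;b+=P@c
    x=np.linalg.solve(A,b);return x,max(np.linalg.norm((np.eye(3)-np.outer(d,d))@(x-c)) for c,d in L)
E
python3 - <<'E'
from h import *
d=pickle.load(open("d0.pkl","rb"))
C={"top":[(238,217),(373,213),(304,170)],"scene":[(348,302),(263,253),(272,289)]}
rows=[]
for n in C:
    rows.append(np.hstack([cv2.resize(d[n]["frame"][y-33:y+33,x-33:x+33],(264,264),interpolation=cv2.INTER_CUBIC) for x,y in C[n]]))
cv2.imwrite("pics/crops.png",np.vstack(rows)[:,:,::-1])
E
```

```text
(no output)
```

View pics/crops.png

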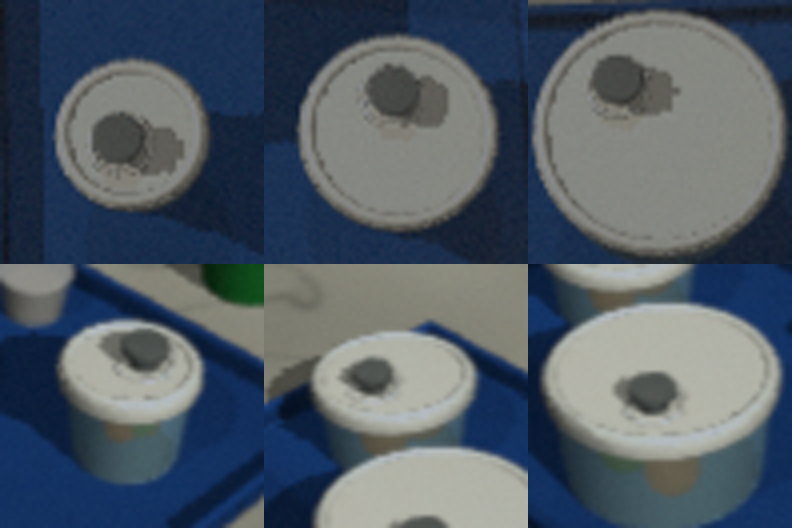

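The crops confirm the choice: a white lid with a dark grey plug and a paler shadow beside it, plugs at about (235,218), (372,206) and (293,156) in top. Next I'll segment the plugs and triangulate.

```bash
cat >> h.py <<'E'
def plug(f,seed,R=26):
    """centroid, area, bbox of dark-grey blob nearest the seed"""
    x0,y0=int(seed[0]-R),int(seed[1]-R);c=f[y0:y0+2*R,x0:x0+2*R].astype(int)
    sx,sy=int(seed[0])-x0,int(seed[1])-y0
    v=np.median(c[sy-1:sy+2,sx-1:sx+2].reshape(-1,3),0)
    m=(np.abs(c-v).max(2)<16).astype(np.uint8)
    m=cv2.morphologyEx(m,cv2.MORPH_OPEN,cv2.getStructuringElement(2,(3,3)))
    n,l,s,ce=cv2.connectedComponentsWithStats(m,connectivity=4);k=l[sy,sx]
    return ce[k]+[x0,y0],s[k]
E
python3 - <<'E'
from h import *
d=pickle.load(open("d0.pkl","rb"))
S={"small":((235,218),(351,297),.066),"medium":((372,206),(257,248),.058),"large":((293,156),(269,287),.074)}
for k,(a,b,h) in S.items():
    pa,sa=plug(d["top"]["frame"],a);pb,sb=plug(d["scene"]["frame"],b)
    x,e=tri([(d["top"],pa),(d["scene"],pb)])
    print(k,pa.round(1),sa[2:],pb.round(1),sb[2:],x.round(4),round(e,4),"plane",plane(d["top"],pa,h+.018).round(4))
E
```

```text
small [233.8 218.1] [ 13  13 118] [350.6 296.6] [  52   52 2628] [0.5283 0.1869 0.0655] 0.0001 plane [0.524  0.1847 0.084 ]
medium [372.4 202.6] [ 14  14 128] [256.9 246.7] [10  7 50] [ 0.5569 -0.1152  0.0741] 0.0005 plane [ 0.5561 -0.1146  0.076 ]
large [293.1 156.5] [ 14  12 116] [269.5 287. ] [13  8 73] [0.6588 0.0556 0.0899] 0.0009 plane [0.6575 0.0562 0.092 ]
```

```bash
cat >> h.py <<'E'
def down(x,y):
    a=np.arctan2(y,x)+np.pi/2;return [np.cos(a/2),np.sin(a/2),0,0]
E
python3 - <<'E'
from h import *
from workcell import *
hand.move_gripper(0.0,20)
p=[.524,.1847,.22]
bot.reach(p,down(*p[:2]))
bot.dwell(.2)
r=vision.read_camera("wrist");pickle.dump(r,open("w1.pkl","wb"));cv2.imwrite("pics/w1.png",r["frame"][:,:,::-1])
o=get_obs();print(o["time_s"],o["position"],o["wrist_force"],o["gripper_width"],bot.tcp_to_tips)
V=np.array(r["view"]);K=np.array(r["intrinsics"])
q=V@[.524,.1847,.083,1];q=K@q[:3];print(q[:2]/q[2],K[0,0],-V[:3,:3].T@V[:3,3])
E
```

```text
4.0333 [0.52410658 0.18438209 0.21998406] [-0.51158576 -0.75879611 -1.09896377] 1.4834302131676056e-05 0.017
[324.79217022 231.38611467] 362.0226152433426 [0.50211909 0.24641723 0.34606235]
```

View pics/w1.png

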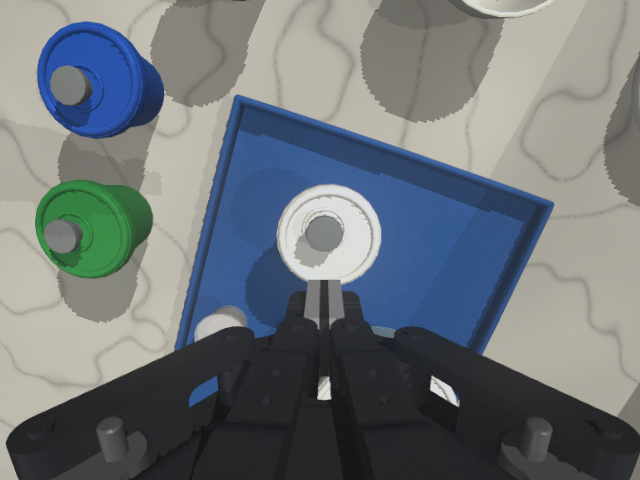

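The wrist view shows the white lid at (329,233) with its plug at (325,232), against a prediction of (324.8,231.4). I'll triangulate it with top, then press.

```bash
cat >> h.py <<'E'
def press(x,y,ztop,target=9.0):
    from workcell import bot,get_obs
    q=down(x,y);tip=bot.tcp_to_tips
    bot.servo_line([x,y,ztop+tip+.006],q,.08);bot.dwell(.2)
    f0=np.array(get_obs()["wrist_force"]);log=[];z=ztop+tip+.006;zc=None
    while z>ztop+tip-.017:
        z-=.0005 if zc else .001
        bot.servo_line([x,y,z],q,.02)
        o=get_obs();f=np.array(o["wrist_force"])-f0;log.append((round((o["position"][2]-tip)*1e3,1),round(f[2],1)))
        if zc is None and f[2]>1: zc=z
        if f[2]>=target: break
    bot.dwell(.15);o=get_obs();f=np.array(o["wrist_force"])-f0
    print("press",log,"held",f.round(1),"t",o["time_s"])
    bot.servo_line([x,y,ztop+tip+.03],q,.06)
    return f[2]
E
python3 - <<'E'
from h import *
d=pickle.load(open("d0.pkl","rb"));w=pickle.load(open("w1.pkl","rb"))
pa,_=plug(d["top"]["frame"],(235,218));pw,s=plug(w["frame"],(325,232),32)
x,e=tri([(d["top"],pa),(w,pw)]);g=plane(w,pw,.083);print(pw,s,x,e,g)
assert abs(x[2]-.083)<.008
press(*g[:2],.083)
from workcell import *
print(get_obs()["time_s"])
E
```

```text
[324.15196078 233.7627451 ] [  13   15   38   37 1020] [0.5234297  0.18413552 0.08791469] 0.0003411941901250061 [0.52415858 0.18280845 0.083     ]
press [(np.float64(88.0), np.float64(-0.2)), (np.float64(86.9), np.float64(0.5)), (np.float64(86.0), np.float64(0.8)), (np.float64(85.1), np.float64(1.5)), (np.float64(84.6), np.float64(4.4)), (np.float64(84.0), np.float64(4.0)), (np.float64(83.5), np.float64(3.9)), (np.float64(83.0), np.float64(4.2)), (np.float64(82.5), np.float64(4.4)), (np.float64(82.0), np.float64(3.5)), (np.float64(81.5), np.float64(3.5)), (np.float64(81.0), np.float64(3.5)), (np.float64(80.5), np.float64(3.8)), (np.float64(80.0), np.float64(4.8)), (np.float64(79.5), np.float64(4.2)), (np.float64(79.0), np.float64(3.2)), (np.float64(78.5), np.float64(4.1)), (np.float64(78.0), np.float64(4.7)), (np.float64(77.5), np.float64(3.9)), (np.float64(77.0), np.float64(4.0)), (np.float64(76.5), np.float64(5.1)), (np.float64(76.1), np.float64(5.3)), (np.float64(75.7), np.float64(6.6)), (np.float64(75.3), np.float64(8.7)), (np.float64(74.9), np.float64(9.0))] held [-0.3 -0.5  8.8] t 12.2083
13.0
```

The small plug pressed cleanly: a steady slide at about 4 N, then a rise to 9 N. Now the medium, with the same wrist check.

```bash
cat > go.py <<'E'
import sys
from h import *
from workcell import *
n,x,y,zt=sys.argv[1],*map(float,sys.argv[2:5])
c=get_obs()["position"]
bot.servo_line([c[0],c[1],.20],None,.2)
bot.reach([x,y,zt+.137],down(x,y));bot.dwell(.15)
r=vision.read_camera("wrist");cv2.imwrite(f"pics/{n}.png",r["frame"][:,:,::-1])
V=np.array(r["view"]);s=np.array(r["intrinsics"])@(V@[x,y,zt,1])[:3];s=s[:2]/s[2]
pw,st=plug(r["frame"],s,32);g=plane(r,pw,zt);print(s,pw,st[2:],g,get_obs()["time_s"])
xx,e=tri([(r,pw),(pickle.load(open("d0.pkl","rb"))["top"],eval(sys.argv[5]))]);print("tri",xx,e)
assert np.hypot(g[0]-x,g[1]-y)<.005 and 700<st[4]<1500 and abs(xx[2]-zt)<.01
press(g[0],g[1],zt)
r=vision.read_camera("wrist");cv2.imwrite(f"pics/{n}_after.png",r["frame"][:,:,::-1])
print(get_obs()["time_s"])
E
python3 go.py medium .556 -.1146 .078 "(372.4,202.6)"
```

```text
[325.14547069 233.10748543] [326.81194907 233.18021548] [  37   36 1021] [ 0.55721294 -0.11490318  0.078     ] 14.85
tri [ 0.55682078 -0.11534138  0.07427382] 0.0005350513132607576
press [(np.float64(82.9), np.float64(0.5)), (np.float64(81.9), np.float64(-0.1)), (np.float64(80.9), np.float64(0.7)), (np.float64(79.9), np.float64(-0.9)), (np.float64(78.9), np.float64(-0.2)), (np.float64(77.9), np.float64(0.6)), (np.float64(77.1), np.float64(2.7)), (np.float64(76.6), np.float64(4.0)), (np.float64(76.1), np.float64(3.8)), (np.float64(75.5), np.float64(4.3)), (np.float64(75.0), np.float64(4.3)), (np.float64(74.5), np.float64(3.5)), (np.float64(74.0), np.float64(3.6)), (np.float64(73.5), np.float64(3.8)), (np.float64(73.0), np.float64(4.2)), (np.float64(72.5), np.float64(4.2)), (np.float64(72.0), np.float64(3.6)), (np.float64(71.5), np.float64(4.0)), (np.float64(71.0), np.float64(3.6)), (np.float64(70.5), np.float64(3.9)), (np.float64(70.0), np.float64(4.1)), (np.float64(69.5), np.float64(4.0)), (np.float64(69.0), np.float64(2.9)), (np.float64(68.5), np.float64(4.7)), (np.float64(68.1), np.float64(5.5)), (np.float64(67.7), np.float64(7.7)), (np.float64(67.3), np.float64(7.8)), (np.float64(66.9), np.float64(8.7)), (np.float64(66.5), np.float64(10.1))] held [ 0.2 -0.4  9.7] t 24.025
24.925
```

```bash
python3 go.py large .6575 .0562 .092 "(293.1,156.5)" && python3 - <<'E'
from h import *
from workcell import *
c=get_obs()["position"]
bot.servo_line([c[0],c[1],.22],None,.2)
r=vision.read_camera("scene");a=r["frame"][220:340,180:420];b=pickle.load(open("d0.pkl","rb"))["scene"]["frame"][220:340,180:420]
w=[cv2.imread(f"pics/{n}_after.png") for n in("medium","large")]
cv2.imwrite("pics/end.png",np.vstack([np.hstack([cv2.resize(i,(400,200)) for i in (b[:,:,::-1],a[:,:,::-1])]),np.hstack([cv2.resize(i,(400,300)) for i in w])]))
print(get_obs()["time_s"])
E
```

```text
[326.39055074 229.52580196] [327.31957774 230.69961612] [  37   36 1042] [0.65826861 0.05535949 0.092     ] 26.4667
tri [0.65787282 0.05585488 0.09209267] 0.000602292692718673
press [(np.float64(96.9), np.float64(-0.8)), (np.float64(95.9), np.float64(-0.5)), (np.float64(94.9), np.float64(-0.7)), (np.float64(93.9), np.float64(-0.5)), (np.float64(93.1), np.float64(-0.8)), (np.float64(92.2), np.float64(2.3)), (np.float64(91.7), np.float64(2.8)), (np.float64(91.1), np.float64(2.6)), (np.float64(90.5), np.float64(2.7)), (np.float64(90.0), np.float64(3.8)), (np.float64(89.5), np.float64(2.6)), (np.float64(89.0), np.float64(2.3)), (np.float64(88.5), np.float64(3.3)), (np.float64(88.0), np.float64(3.0)), (np.float64(87.5), np.float64(2.9)), (np.float64(87.0), np.float64(2.1)), (np.float64(86.5), np.float64(3.2)), (np.float64(86.0), np.float64(2.8)), (np.float64(85.5), np.float64(2.9)), (np.float64(85.0), np.float64(2.4)), (np.float64(84.5), np.float64(4.0)), (np.float64(84.2), np.float64(4.5)), (np.float64(83.8), np.float64(6.1)), (np.float64(83.4), np.float64(7.5)), (np.float64(83.0), np.float64(8.2)), (np.float64(82.7), np.float64(9.2))] held [ 0.3 -0.3  9.5] t 34.8917
35.7583
36.3667
```

View pics/end.png

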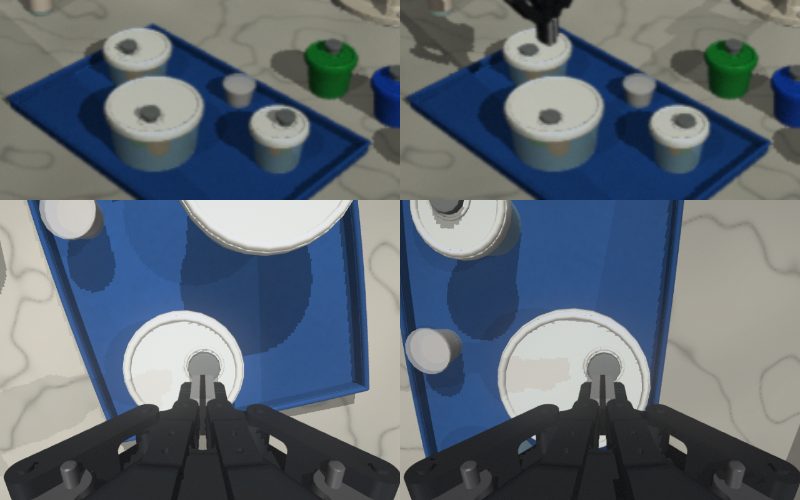

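In the before (left) and after (right) scene crops, all three plugs are visibly lower: small at about (684,121) in the mosaic, large (549,117), medium (527,49). The containers and sauce cup have not moved, and the arm is clear.

```bash
python3 -c "
from workcell import hand_in;print(hand_in())"
```

```text
the job is handed in; nothing more can be done
None
```

All three vents were pressed down in order (narrowest, middle, widest), each to a peak of about 9–10 N with no visible movement of the containers, and the job was handed in at about 36 s.

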